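Run a fingertip round a recorder's cover rivets

ROBOT

A 6-joint arm with a two-finger parallel gripper is mounted at the origin on the work surface. World frame = base frame: x ahead of the robot, y to its left, z up, the work surface at z = 0. Lengths are in m, angles in rad, forces in N, time in s.
With the tool pointing down it reaches from about 0.25 to 0.725 m from the base axis. Payload 4 kg.
Tool frame: the origin (TCP) lies where the fingers leave the gripper's body, on its centre line; the fingertips stand 73 mm ahead of it and the grasp point (between the pads) lies 54 mm ahead of it (bot.tips_ahead is the z of the fingertips in the tool frame, in m); z points along the fingers, y is the direction in which the jaws open and shut (so a half turn about z gives the same grasp; the last joint's range is limited). The gripper opens to 85 mm and grips with 20 to 120 N. Pads are 22 mm wide; open, the fingers measure 114 mm over their backs; the gripper's body (76 mm by 85 mm) begins 54 mm behind the grasp point. The pads swing forward as they close: fully open they stand 13 mm farther back than shut.
Start: joints at [-1.208, 0.241, 0.005, 1.335, 0, 1.571], TCP at [0.177, -0.467, 0.304] pointing down, gripper open.
Joint ranges: [-2.72, 2.72], [-1.05, 1.87], [-1.09, 1.28], [-1.99, 2.15], [-1.42, 1.44], [-3.14, 3.14]. Speed limits (rad/s): [2.79, 2.79, 3.14, 3.14, 3.14, 3.14].

INTERFACE

Orientations are given as a unit quaternion [x, y, z, w].
In Python, from workcell import readout, camera, get_calibration, order, bot gives the robot as it stands.
- The arm moves only by the tool send_rows, never from a script. Its argument "moves" is a list of rows, each a list of 3 entries, a list of its own where there are three numbers: the shift along the tool's x, y, z in mm, then the turn, a rotation vector about the tool's x, y, z in rad, then the finger opening in mm, from 0 to 85.4. In form: [[[dx, dy, dz], [ax, ay, az], grip], ...]. A call has 1 to 12 rows; each row is the pose to reach, as a shift and turn from the pose measured when the call began, along the tool's axes at that moment; what a row does not reach only later rows make up. A row lasts 1/12 s, in which the tool goes at most 41.7 mm and 7.16 degrees, less where a joint would pass 70% of its speed; a pose out of reach is approached as far as the arm can. A call with a gripper value outside its range is refused whole. The fingers move at their own pace and stop on an object; the grip force is fixed at half the most. Time passes only in rows, so rows that repeat a pose let the fingers close. It gives the time, the measured TCP pose, the force and the opening at its end, in the units of the state.
- readout.get_obs(): the state, without advancing time (a new reading comes with each control period).
- camera(name): name is "side" or "top" or "wrist"; returns the picture (420x560x3 uint8, red, green, blue); there is no depth.
- get_calibration(name): a dict with "fx", "fy", "cx", "cy" (pixels), "R" (3x3) and "t" (3): a world point X has camera coordinates R X + t. Camera axes: x right, y down, z forward; pixel columns grow to the right and rows downward; lengths in m; the calibration is good to about 2 mm. A picture is of the moment at which its call begins: read the wrist's pose just before it. get_calibration takes no time and is no camera call; for the wrist camera it gives the pose at the moment of the call.
- order.job_done(): hands the job in, once; it reports no verdict.
The state is a dict: "clock": time; "joint_pos": joint angles; "joint_vel": joint speeds; "tau": joint torques, N m; "eef_pos": TCP position; "tool_rot": TCP orientation; "ft_force": force on the tool from outside, world axes, zero at the start; "ft_torque": the same for the moment, N m; "grip_width": finger opening in m.
Only numpy, scipy, OpenCV 4.12 (cv2) and the standard library are available. Lean on these libraries where they do the work, as an engineer would, in place of code of your own. Each camera call takes 0.05 s, during which the arm holds its last target. There are 200 camera calls.

TASK

The cover is back on the cassette recorder but its four black push rivets still stand proud: trace the L-shaped row with the fingertips, starting at the end of the three-in-a-row that is away from the corner and following it round to the lone rivet on the short edge, gently pressing each rivet fully home as you come to it. Stay low over the row, within about 2 cm of the rivets, until the last one is in. Do not pick up or shove the recorder, pull at the rivets, or disturb the cassette and the other things lying about.

Things in the scene. Friction and masses are not known exactly. Their poses are not given: they have to be found in the camera images.
- recorder: Cassette recorder lying face down, loose, about 1.5 kg: grey case 165 (x) x 240 (y) x 60 mm tall, at any yaw. Origin: centre of its underside, z up. Its white back cover is the level top, 60 mm up, with four rivets in an L along its margin: three in a row on one long edge, 85 mm apart, and one 120 mm round the corner. Steel handle low on its +y end. The case cracks if pressed with over 45 N.
- rivet1_top (a point): Centre of the top of push rivet 1's flat black round head (18 mm across, 3 mm thick); at the end of the long edge, away from the corner; in the recorder's frame x -60, y +85 mm. At the start it is 7 to 8 mm above the cover; with the rivet home, 3 mm above the cover (63 mm above the recorder's origin).
- rivet1 (a joint): How far rivet 1 is pushed down into the cover, m: 0 to 0.001 at the start, 0.005 fully home against a hard stop. It takes about 5 N, has no spring and stays where it is left. Negative: pulled out.
- rivet2_top (a point): Centre of the top of push rivet 2's flat black round head (18 mm across, 3 mm thick); middle of the long edge; x -60, y 0 mm. At the start it is 7 to 8 mm above the cover; with the rivet home, 3 mm above the cover (63 mm above the recorder's origin).
- rivet2 (a joint): How far rivet 2 is pushed down into the cover, m: 0 to 0.001 at the start, 0.005 fully home against a hard stop. It takes about 5 N, has no spring and stays where it is left. Negative: pulled out.
- rivet3_top (a point): Centre of the top of push rivet 3's flat black round head (18 mm across, 3 mm thick); at the corner where the row turns; x -60, y -85 mm. At the start it is 7 to 8 mm above the cover; with the rivet home, 3 mm above the cover (63 mm above the recorder's origin).
- rivet3 (a joint): How far rivet 3 is pushed down into the cover, m: 0 to 0.001 at the start, 0.005 fully home against a hard stop. It takes about 5 N, has no spring and stays where it is left. Negative: pulled out.
- rivet4_top (a point): Centre of the top of push rivet 4's flat black round head (18 mm across, 3 mm thick); round the corner, at the other end of the short edge; x +60, y -85 mm. At the start it is 7 to 8 mm above the cover; with the rivet home, 3 mm above the cover (63 mm above the recorder's origin).
- rivet4 (a joint): How far rivet 4 is pushed down into the cover, m: 0 to 0.001 at the start, 0.005 fully home against a hard stop. It takes about 5 N, has no spring and stays where it is left. Negative: pulled out.
- cassette_top: Bystander, loose: black compact cassette lying on the cover, about its middle, 64 x 100 x 12 mm. Origin at its underside's centre.
- dial_cap: Bystander, loose: small aluminium dial cap standing on the cover, 18 mm across, 13 mm tall. Origin at its underside's centre.
- cassette_a: Bystander, loose: grey compact cassette, 64 x 100 x 12 mm. Origin at its underside's centre.
- cassette_b: Bystander, loose: black compact cassette, 64 x 100 x 12 mm. Origin at its underside's centre.
- tape_roll: Bystander, loose: roll of black adhesive tape lying flat, 68 mm across, 19 mm tall. Origin at its underside's centre.
- screwdriver: Bystander, loose: screwdriver with yellow handle, 160 mm long. Origin at its underside's centre (at the handle, lying along x).
- pocket_knife: Bystander, loose: folded red pocket knife, 90 x 24 x 15 mm. Origin at its underside's centre.
- screw_jar: Bystander, loose: small glass jar with steel lid, 44 mm across, 45 mm tall. Origin at its underside's centre.

How it is judged:
On the way, in this order (a step that is already met when the one before it is completed fails the run):
1. the first rivet of the row is pushed home (value of joint rivet1 above 0.0042 m), for 0.1 s.
2. the second rivet of the row is pushed home (value of joint rivet2 above 0.0042 m), for 0.1 s.
3. the third rivet of the row is pushed home (value of joint rivet3 above 0.0042 m), for 0.1 s.
4. the fourth rivet of the row is pushed home (value of joint rivet4 above 0.0042 m), for 0.1 s.
At the end, for the whole second after the job is handed in: All four rivets are pushed in by at least 4.2 of their 5 mm, in order along the row; the recorder stands at rest, level and within 20 mm of where it was, and every bystander within 25 mm of where it was (value of joint each of rivet1, rivet2, rivet3, rivet4 above 0.0042 m and distance of recorder from where it was at the start of the episode below 0.02 m and linear speed of recorder below 0.01 m/s and angle between recorder's own z axis and vertical below 0.05 rad and distance of each of cassette_top, dial_cap, cassette_a, cassette_b, tape_roll, screwdriver, pocket_knife, screw_jar from where it was at the start of the episode below 0.025 m); the robot touches nothing.
It fails at once if between the first rivet going home and the last, the fingers leave the row: they rise more than about 3 cm over the standing rivets or stray more than 8 cm sideways from every rivet (value of joint rivet1 above 0.0042 m and not (value of joint rivet4 above 0.0042 m) and (z of the grasp point in the frame of recorder above 0.125 m or (horizontal distance between the grasp point and rivet1_top above 0.08 m and horizontal distance between the grasp point and rivet2_top above 0.08 m and horizontal distance between the grasp point and rivet3_top above 0.08 m and horizontal distance between the grasp point and rivet4_top above 0.08 m))).
It fails at once if the fingers press the recorder with more than 45 N (contact force between the fingers and recorder above 45 N).
It fails at once if the recorder is lifted, tipped or shoved by more than 20 mm (distance of recorder from where it was at the start of the episode above 0.02 m or height (world z) of recorder above 0.008 m or angle between recorder's own z axis and vertical above 0.08 rad).
It fails at once if a rivet is pulled out by more than 3 mm (value of joint any of rivet1, rivet2, rivet3, rivet4 below -0.003 m).
It fails at once if a bystander is lifted or moved by more than 25 mm (distance of any of cassette_top, dial_cap, cassette_a, cassette_b, tape_roll, screwdriver, pocket_knife, screw_jar from where it was at the start of the episode above 0.025 m).
It also fails if it takes over 51 s, if anything falls off the work surface, if the arm or the gripper's body presses on something with over 40 N, if the wrist force passes 120 N, or if a joint passes its speed limit or range.

## Working session

There is one attempt and no reset: what is moved stays moved. The work goes in short steps, Python scripts to look and compute and a tool call to move; the robot and the scene stay as the last step left them, time stands still between calls to the robot, and variables do not carry over. Pictures are saved under pics/ and viewed, about 8 in all and at most 12, crops included, and the job is handed in when it is done.

Besides the shell and the picture viewer there is one more tool, called after ">>>" as name([rows], argument=value, ...), one row to a line, values as JSON. send_rows: Moves the arm, as the interface text tells. Its arguments: {"type":"object","properties":{"moves":{"type":"array","items":{"type":"array"}}},"required":["moves"]}

```bash
mkdir -p pics; python3 - <<'E'
from workcell import readout, camera, get_calibration, bot
import cv2,numpy as np
print(readout.get_obs()); print(bot.tips_ahead)
ims=[]
for n in("top","side"):
    im=camera(n);cv2.imwrite(f"pics/{n}0.png",im[:,:,::-1]);ims.append(im)
    c=get_calibration(n);print(n,{k:np.round(v,4).tolist() for k,v in c.items()})
E
```

```text
{'clock': 0.0, 'joint_pos': array([-1.20800594e+00,  2.41414897e-01,  3.72505366e-03,  1.33517142e+00,
        1.26811416e-05,  1.57081388e+00]), 'joint_vel': array([ 0.00121698, -0.00151056, -0.00057506, -0.00021222,  0.00021228,
       -0.00088928]), 'tau': array([ 8.84389174e-04, -3.72318435e+01,  2.52407616e+01,  1.71011867e-02,
        1.83558959e-04,  2.87619528e-07]), 'eef_pos': array([ 0.17727792, -0.46701412,  0.30301214]), 'tool_rot': array([ 9.83594015e-01,  1.80393314e-01, -1.80031773e-04, -1.01667076e-03]), 'ft_force': array([-0.2527765 , -0.41321425, -0.59731756]), 'ft_torque': array([0.01623575, 0.02748503, 0.02961589]), 'grip_width': 0.08560792370500651}
0.0726
top {'fx': 463.1419, 'fy': 463.1419, 'cx': 273.2814, 'cy': 208.5805, 'R': [[0.0203, -0.9996, 0.017], [-0.9836, -0.0231, -0.1791], [0.1794, -0.0131, -0.9837]], 't': [-0.0012, 0.4629, 1.0194]}
side {'fx': 476.0892, 'fy': 476.0892, 'cx': 267.6739, 'cy': 206.8965, 'R': [[-0.7234, -0.6901, -0.0224], [-0.4294, 0.475, -0.7681], [0.5407, -0.546, -0.6399]], 't': [0.359, 0.2549, 0.8234]}
```

View pics/top0.png

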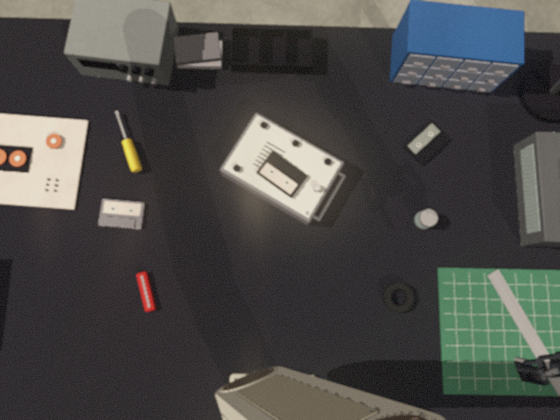

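View pics/side0.png

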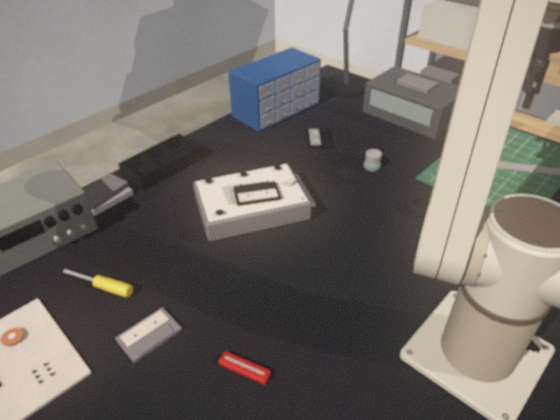

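The top view shows the recorder with rivets at about (328,162) = 1 (handle end), (297,143) = 2, (265,124) = 3 (corner) and (238,168) = 4. The dial cap is near (319,186) and the cassette in the middle. The side view shows the same four at about (277,168), (243,175), (209,181) and (221,212).

```bash
cat > h.py <<'E'
import cv2,numpy as np
P0=np.array([[-60,85],[-60,0],[-60,-85],[60,-85]])/1000.
def blob(im,g,r=9):
    x,y=g;g_=im[y-r:y+r+1,x-r:x+r+1].astype(float).mean(2)
    m=(g_<0.5*(g_.min()+np.percentile(g_,80))).astype(np.uint8)
    n,l,s,c=cv2.connectedComponentsWithStats(m)
    # blob nearest the centre
    i=1+np.argmin([np.hypot(*(q-r)) for q in c[1:]])
    return c[i]+[x-r,y-r],s[i,4]
def ray(cal,uv,z):
    d=cal["R"].T@[(uv[0]-cal["cx"])/cal["fx"],(uv[1]-cal["cy"])/cal["fy"],1]
    o=-cal["R"].T@cal["t"]; return o+d*(z-o[2])/d[2]
def fit(W):
    "rigid fit of P0 to measured world xy -> yaw, origin, fitted, residual mm"
    W=np.asarray(W)[:,:2];a=P0-P0.mean(0);b=W-W.mean(0)
    th=np.arctan2((a[:,0]*b[:,1]-a[:,1]*b[:,0]).sum(),(a*b).sum())
    R=np.array([[np.cos(th),-np.sin(th)],[np.sin(th),np.cos(th)]])
    t=W.mean(0)-R@P0.mean(0);F=P0@R.T+t
    return th,t,F,(W-F)*1000
E
python3 - <<'E'
from h import *
from workcell import get_calibration
np.set_printoptions(precision=4,suppress=True)
for n,gs in(("top",[(328,162),(297,143),(265,124),(238,168)]),("side",[(277,168),(243,175),(209,181),(221,212)])):
    im=cv2.imread(f"pics/{n}0.png");c=get_calibration(n)
    b=[blob(im,g) for g in gs];print(n,[(np.round(p,1).tolist(),int(a)) for p,a in b])
    W=[ray(c,p,.066) for p,_ in b];th,t,F,r=fit(W)
    print("yaw",th,"o",t);print(F);print("res mm",r)
E
```

```text
top [([327.9, 161.2], 39), ([295.7, 142.8], 38), ([263.9, 124.8], 36), ([237.0, 167.9], 38)]
yaw 2.628788582076952 o [ 0.5609 -0.0098]
[[ 0.5715 -0.1133]
 [ 0.6132 -0.0392]
 [ 0.6549  0.0349]
 [ 0.5503  0.0937]]
res mm [[-0.1604 -0.0119]
 [ 0.0726  0.046 ]
 [ 0.0618  0.1652]
 [ 0.026  -0.1993]]
side [([276.4, 162.7], 149), ([242.3, 169.6], 142), ([208.2, 175.9], 154), ([219.4, 212.1], 33)]
yaw 2.6562509569046395 o [ 0.5724 -0.0215]
[[ 0.5859 -0.1247]
 [ 0.6255 -0.0495]
 [ 0.6652  0.0257]
 [ 0.559   0.0817]]
res mm [[ 0.691  -2.9759]
 [ 2.5078 -2.1236]
 [ 4.8717 -4.9291]
 [-8.0705 10.0286]]
```

>>> send_rows([
  [[35,-13,0],[0,0,0],0],
  [[75,-29,5],[0,0,0],0],
  [[115,-44,10],[0,0,0],0],
  [[150,-58,15],[0,0,0],0],
  [[190,-73,20],[0,0,0],0],
  [[225,-87,25],[0,0,0],0],
  [[265,-102,30],[0,0,0],0],
  [[300,-116,35],[0,0,0],0],
  [[340,-131,40],[0,0,0],0],
  [[375,-145,45],[0,0,0],0],
  [[415,-160,50],[0,0,0],0],
  [[440,-170,50],[0,0,0],0],
])

```text
clock: 1.1
eef_pos: [0.5298, -0.1491, 0.2518]
tool_rot: [0.983, 0.182, -0.001, -0.002]
ft_force: [0.3, -0.8, 0.1]
grip_width: -0.0001
```

```bash
python3 - <<'E'
from h import *
from workcell import get_calibration,camera,readout
np.set_printoptions(precision=4,suppress=True)
o=readout.get_obs();print({k:o[k] for k in('clock','joint_pos','eef_pos','tool_rot','ft_force','grip_width')})
c=get_calibration("wrist");im=camera("wrist");cv2.imwrite("pics/w1.png",im[:,:,::-1])
print(c)
for x in [(.5715,-.1133),(.6132,-.0392),(.6549,.0349),(.5503,.0937)]:
    q=c["R"]@[*x,.067]+c["t"];print(q[:2]/q[2]*c["fx"]+[c["cx"],c["cy"]])
E
```

```text
{'clock': 1.1, 'joint_pos': array([-0.2752,  0.3687,  0.0453,  1.2505,  0.0023,  2.5013]), 'eef_pos': array([ 0.5298, -0.1491,  0.2518]), 'tool_rot': array([ 0.9834,  0.1816, -0.0009, -0.0017]), 'ft_force': array([ 0.2614, -0.7775,  0.0738]), 'grip_width': -9.40232855109327e-05}
{'fx': 315.4190232270841, 'fy': 315.4190232270841, 'cx': 278.61734719110257, 'cy': 214.06011238296057, 'R': array([[ 0.3561, -0.9344, -0.0033],
       [-0.8891, -0.3399,  0.3066],
       [-0.2876, -0.1062, -0.9518]]), 't': array([-0.3272,  0.397 ,  0.4676])}
[256.0476 148.8585]
[180.0619  58.4966]
[ 89.8234 -48.8146]
[-14.4859  75.4999]
```

View pics/w1.png

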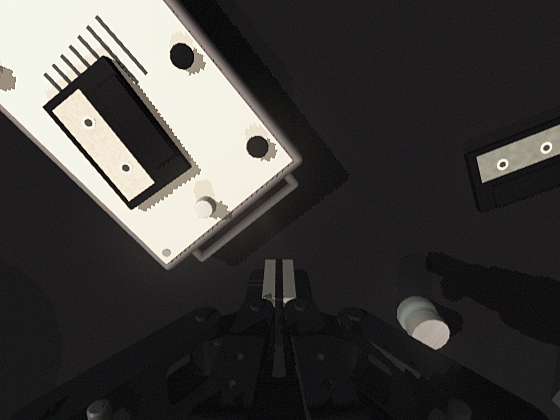

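The wrist view has rivet 1 at (257,147) and rivet 2 at (182,56), within about 2 px (1.5 mm) of the prediction. The dial cap is at (205,207), clear of the path. I'll go down over rivet 1.

>>> send_rows([
  [[30,-10,15],[0,0,0],0],
  [[53,-18,30],[0,0,0],0],
  [[53,-18,55],[0,0,0],0],
  [[53,-18,75],[0,0,0],0],
  [[53,-18,90],[0,0,0],0],
  [[53,-18,98],[0,0,0],0],
  [[53,-18,100],[0,0,0],0],
  [[53,-18,100],[0,0,0],0],
  [[53,-18,100],[0,0,0],0],
])

```text
clock: 1.9
eef_pos: [0.5764, -0.1105, 0.1532]
tool_rot: [0.983, 0.183, 0.002, -0.002]
ft_force: [0.4, 0.3, 0.1]
grip_width: -0.0001
```

```bash
python3 - <<'E'
from h import *
from workcell import get_calibration,camera,readout
from scipy.spatial.transform import Rotation as Ro
np.set_printoptions(precision=4,suppress=True)
o=readout.get_obs();R=Ro.from_quat(o['tool_rot'])
tip=o['eef_pos']+R.apply([0,0,.0726]);print(o['joint_pos'],"tip",tip,"F",o['ft_force'])
for n,x in enumerate([(.5715,-.1133),(.6132,-.0392),(.6549,.0349),(.5503,.0937)]):
    print(n+1,R.inv().apply(np.array([*x,.063])-tip)*1000)
c=get_calibration("wrist");im=camera("wrist");cv2.imwrite("pics/w2.png",im[:,:,::-1])
for x in [(.5715,-.1133),tip[:2]]:
    q=c["R"]@[*x,.067]+c["t"];print(q[:2]/q[2]*c["fx"]+[c["cx"],c["cy"]])
E
```

```text
[-0.1914  0.5117 -0.002   1.0555  0.0051  2.5815] tip [ 0.5766 -0.1101  0.0806] F [0.4206 0.3246 0.13  ]
1 [-5.9687  1.1784 17.5529]
2 [ 59.6343 -52.9117  18.0093]
3 [ 125.2372 -107.0019   18.4657]
4 [  48.859 -199.549   18.475]
[280.5974 273.7913]
[278.5758 264.1825]
```

View pics/w2.png

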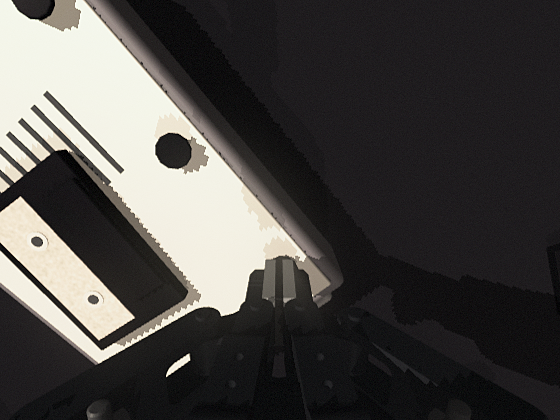

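The fingers hide rivet 1, and rivet 2 shows at (173,151). I'll check the pose against rivet 2.

```bash
python3 - <<'E'
from h import *
from workcell import get_calibration,readout
from scipy.spatial.transform import Rotation as Ro
np.set_printoptions(precision=4,suppress=True)
o=readout.get_obs();R=Ro.from_quat(o['tool_rot'])
c=get_calibration("wrist");im=cv2.imread("pics/w2.png")
b,a=blob(im,(173,151),28);w=ray(c,b,.0675);print(b,a,w, "shift from est mm",(w[:2]-[.6132,-.0392])*1000)
tip=o['eef_pos']+R.apply([0,0,.0726])
print(o['eef_pos'],R.inv().apply(np.array([.5715,-.1133,.063])-tip)*1000,o['joint_vel'])
E
```

```text
[173.3244 150.3493] 1042 [ 0.6159 -0.0397  0.0675] shift from est mm [ 2.7172 -0.5321]
[ 0.5766 -0.1105  0.1536] [-6.2439  1.0439 17.9291] [ 0.003  -0.0049  0.0038 -0.0022  0.0004 -0.0003]
```

>>> send_rows([
  [[-2,1,2],[0,0,0],0],
  [[-5,2,5],[0,0,0],0],
  [[-5,2,7],[0,0,0],0],
  [[-5,2,8],[0,0,0],0],
  [[-5,2,9],[0,0,0],0],
  [[-5,2,10],[0,0,0],0],
  [[-5,2,11],[0,0,0],0],
  [[-5,2,12],[0,0,0],0],
  [[-5,2,13],[0,0,0],0],
  [[-5,2,14],[0,0,0],0],
  [[-5,2,14],[0,0,0],0],
])

```text
clock: 2.87
eef_pos: [0.5728, -0.114, 0.1396]
tool_rot: [0.983, 0.183, 0.002, -0.002]
ft_force: [-0.1, -0.0, -0.5]
grip_width: -0.0002
```

>>> send_rows([
  [[0,0,0.5],[0,0,0],0],
  [[0,0,1],[0,0,0],0],
  [[0,0,1.5],[0,0,0],0],
  [[0,0,2],[0,0,0],0],
  [[0,0,2],[0,0,0],0],
  [[0,0,2],[0,0,0],0],
])

```text
clock: 3.37
eef_pos: [0.5728, -0.114, 0.1378]
tool_rot: [0.983, 0.183, 0.002, -0.002]
ft_force: [-1.6, 0.9, 4.9]
grip_width: 0.0
```

Contact: 5 N, with the tips at z = 65 mm. I'll keep pressing in small steps.

>>> send_rows([
  [[0,0,0.5],[0,0,0],0],
  [[0,0,1],[0,0,0],0],
  [[0,0,1.5],[0,0,0],0],
  [[0,0,1.5],[0,0,0],0],
  [[0,0,1.5],[0,0,0],0],
])

```text
clock: 3.78
eef_pos: [0.5728, -0.1141, 0.1362]
tool_rot: [0.983, 0.183, 0.002, -0.002]
ft_force: [-1.3, 1.5, 4.8]
grip_width: -0.0
```

>>> send_rows([
  [[0,0,0.5],[0,0,0],0],
  [[0,0,1],[0,0,0],0],
  [[0,0,1],[0,0,0],0],
  [[0,0,1],[0,0,0],0],
])

```text
clock: 4.12
eef_pos: [0.5728, -0.114, 0.1357]
tool_rot: [0.983, 0.183, 0.002, -0.002]
ft_force: [-3.4, 0.2, 7.1]
grip_width: -0.0001
```

>>> send_rows([
  [[0,0,0.5],[0,0,0],0],
  [[0,0,1],[0,0,0],0],
  [[0,0,1],[0,0,0],0],
  [[0,0,1],[0,0,0],0],
])

```text
clock: 4.45
eef_pos: [0.5728, -0.114, 0.1356]
tool_rot: [0.983, 0.183, 0.003, -0.002]
ft_force: [-4.1, 0.3, 10.4]
grip_width: -0.0003
```

Force is rising with no further travel, so rivet 1 is on its hard stop (TCP z 0.1356). Next is rivet 2, staying low.

>>> send_rows([
  [[0,0,-8],[0,0,0],0],
  [[0,0,-14],[0,0,0],0],
  [[15,-12,-14],[0,0,0],0],
  [[32,-27,-14],[0,0,0],0],
  [[50,-42,-14],[0,0,0],0],
  [[60,-50,-14],[0,0,0],0],
  [[65.5,-54,-14],[0,0,0],0],
  [[65.5,-54,-14],[0,0,0],0],
  [[65.5,-54,-14],[0,0,0],0],
  [[65.5,-54,-14],[0,0,0],0],
])

```text
clock: 5.28
eef_pos: [0.6138, -0.041, 0.1499]
tool_rot: [0.983, 0.183, 0.002, -0.002]
ft_force: [0.1, 0.1, 0.4]
grip_width: 0.0
```

```bash
cat > chk.py <<'E'
from h import *
from workcell import get_calibration,readout
from scipy.spatial.transform import Rotation as Ro
np.set_printoptions(precision=4,suppress=True)
o=readout.get_obs();R=Ro.from_quat(o['tool_rot'])
tip=o['eef_pos']+R.apply([0,0,.0726]);print(o['joint_pos'],"tip",tip,"F",o['ft_force'])
for n,x in enumerate([(.5728,-.1138),(.6145,-.0397),(.6562,.0344),(.5516,.0932)]):
    print(n+1,R.inv().apply(np.array([*x,.063])-tip)*1000)
E
python3 chk.py
```

```text
[-0.0682  0.5648  0.0804  1.0832  0.0041  2.7055] tip [ 0.6141 -0.0407  0.0773] F [0.1325 0.0831 0.436 ]
1 [-64.886   53.3953  13.8798]
2 [ 0.6698 -0.7521 14.3162]
3 [ 66.2256 -54.8995  14.7526]
4 [ -10.2326 -147.3804   14.617 ]
```

>>> send_rows([
  [[0.7,-0.7,3],[0,0,0],0],
  [[0.7,-0.7,6],[0,0,0],0],
  [[0.7,-0.7,8],[0,0,0],0],
  [[0.7,-0.7,9],[0,0,0],0],
  [[0.7,-0.7,10],[0,0,0],0],
  [[0.7,-0.7,11],[0,0,0],0],
  [[0.7,-0.7,12],[0,0,0],0],
  [[0.7,-0.7,12.5],[0,0,0],0],
  [[0.7,-0.7,13],[0,0,0],0],
  [[0.7,-0.7,13.5],[0,0,0],0],
  [[0.7,-0.7,13.5],[0,0,0],0],
])

```text
clock: 6.2
eef_pos: [0.6141, -0.0403, 0.1365]
tool_rot: [0.983, 0.183, 0.002, -0.001]
ft_force: [-2.9, -2.3, 3.8]
grip_width: -0.0004
```

>>> send_rows([
  [[0,0,0.5],[0,0,0],0],
  [[0,0,1],[0,0,0],0],
  [[0,0,1],[0,0,0],0],
  [[0,0,1],[0,0,0],0],
])

```text
clock: 6.53
eef_pos: [0.6141, -0.0403, 0.1357]
tool_rot: [0.983, 0.183, 0.002, -0.001]
ft_force: [-4.6, -0.9, 5.1]
grip_width: 0.0001
```

>>> send_rows([
  [[0,0,0.5],[0,0,0],0],
  [[0,0,1],[0,0,0],0],
  [[0,0,1],[0,0,0],0],
  [[0,0,1],[0,0,0],0],
])

```text
clock: 6.87
eef_pos: [0.6141, -0.0402, 0.1356]
tool_rot: [0.983, 0.183, 0.002, -0.001]
ft_force: [-6.0, -0.7, 9.7]
grip_width: 0.0004
```

Rivet 2 stopped at the same height, 0.1356, with force rising. On to rivet 3.

>>> send_rows([
  [[0,0,-8],[0,0,0],0],
  [[0,0,-14],[0,0,0],0],
  [[15,-12,-14],[0,0,0],0],
  [[32,-27,-14],[0,0,0],0],
  [[50,-42,-14],[0,0,0],0],
  [[60,-50,-14],[0,0,0],0],
  [[66,-55,-14],[0,0,0],0],
  [[66,-55,-14],[0,0,0],0],
  [[66,-55,-14],[0,0,0],0],
  [[66,-55,-14],[0,0,0],0],
])

```text
clock: 7.7
eef_pos: [0.6554, 0.0339, 0.1498]
tool_rot: [0.983, 0.182, 0.002, -0.001]
ft_force: [-0.2, 0.3, -0.3]
grip_width: 0.0002
```

```bash
python3 chk.py
```

```text
[0.0508 0.6416 0.2174 1.1435 0.0027 2.8254] tip [0.6556 0.0342 0.0772] F [-0.2197  0.3132 -0.2742]
1 [-130.4027  108.424    13.5273]
2 [-64.894   54.2187  13.858 ]
3 [ 0.6146  0.0135 14.1888]
4 [-75.925  -92.4002  14.0508]
```

>>> send_rows([
  [[0.5,0,3],[0,0,0],0],
  [[0.5,0,6],[0,0,0],0],
  [[0.5,0,8],[0,0,0],0],
  [[0.5,0,9],[0,0,0],0],
  [[0.5,0,10],[0,0,0],0],
  [[0.5,0,11],[0,0,0],0],
  [[0.5,0,12],[0,0,0],0],
  [[0.5,0,12.5],[0,0,0],0],
  [[0.5,0,13],[0,0,0],0],
  [[0.5,0,13.5],[0,0,0],0],
  [[0.5,0,13.5],[0,0,0],0],
])

```text
clock: 8.62
eef_pos: [0.6559, 0.0339, 0.1365]
tool_rot: [0.983, 0.182, 0.002, -0.001]
ft_force: [-3.1, -2.2, 4.7]
grip_width: 0.0002
```

>>> send_rows([
  [[0,0,0.5],[0,0,0],0],
  [[0,0,1],[0,0,0],0],
  [[0,0,1],[0,0,0],0],
  [[0,0,1],[0,0,0],0],
])

```text
clock: 8.95
eef_pos: [0.6559, 0.0339, 0.1357]
tool_rot: [0.983, 0.182, 0.002, -0.001]
ft_force: [-3.2, -1.5, 6.6]
grip_width: 0.0001
```

>>> send_rows([
  [[0,0,0.5],[0,0,0],0],
  [[0,0,1],[0,0,0],0],
  [[0,0,1],[0,0,0],0],
  [[0,0,1],[0,0,0],0],
])

```text
clock: 9.28
eef_pos: [0.6559, 0.0339, 0.1357]
tool_rot: [0.983, 0.182, 0.002, -0.001]
ft_force: [-4.8, -1.6, 8.0]
grip_width: 0.0002
```

Rivet 3 is home. Now along the short edge to rivet 4.

>>> send_rows([
  [[0,0,-8],[0,0,0],0],
  [[0,0,-14],[0,0,0],0],
  [[-13,-16,-14],[0,0,0],0],
  [[-30,-37,-14],[0,0,0],0],
  [[-48,-58,-14],[0,0,0],0],
  [[-63,-76,-14],[0,0,0],0],
  [[-73,-88,-14],[0,0,0],0],
  [[-76,-92,-14],[0,0,0],0],
  [[-76,-92,-14],[0,0,0],0],
  [[-76,-92,-14],[0,0,0],0],
  [[-76,-92,-14],[0,0,0],0],
])

```text
clock: 10.2
eef_pos: [0.5533, 0.0923, 0.1497]
tool_rot: [0.983, 0.182, 0.003, -0.001]
ft_force: [-0.2, -0.8, -0.8]
grip_width: -0.0001
```

```bash
python3 chk.py
```

```text
[ 0.1647  0.4668 -0.0876  1.0104  0.0014  2.94  ] tip [0.5537 0.0925 0.0771] F [-0.2402 -0.7707 -0.7936]
1 [-56.1456 199.4028  13.7041]
2 [  9.3275 145.1552  14.1127]
3 [74.8007 90.9076 14.5212]
4 [-1.7972 -1.4568 14.0706]
```

>>> send_rows([
  [[-1.5,-1.5,3],[0,0,0],0],
  [[-1.5,-1.5,6],[0,0,0],0],
  [[-1.5,-1.5,8],[0,0,0],0],
  [[-1.5,-1.5,9],[0,0,0],0],
  [[-1.5,-1.5,10],[0,0,0],0],
  [[-1.5,-1.5,11],[0,0,0],0],
  [[-1.5,-1.5,12],[0,0,0],0],
  [[-1.5,-1.5,12.5],[0,0,0],0],
  [[-1.5,-1.5,13],[0,0,0],0],
  [[-1.5,-1.5,13.5],[0,0,0],0],
  [[-1.5,-1.5,13.5],[0,0,0],0],
])

```text
clock: 11.12
eef_pos: [0.5515, 0.0929, 0.1362]
tool_rot: [0.983, 0.182, 0.003, -0.0]
ft_force: [-1.4, -2.3, 5.2]
grip_width: 0.0002
```

>>> send_rows([
  [[0,0,0.5],[0,0,0],0],
  [[0,0,1],[0,0,0],0],
  [[0,0,1],[0,0,0],0],
  [[0,0,1],[0,0,0],0],
])

```text
clock: 11.45
eef_pos: [0.5515, 0.0929, 0.1356]
tool_rot: [0.983, 0.182, 0.003, -0.0]
ft_force: [-2.4, -3.0, 7.2]
grip_width: -0.0
```

>>> send_rows([
  [[0,0,0.5],[0,0,0],0],
  [[0,0,1],[0,0,0],0],
  [[0,0,1],[0,0,0],0],
  [[0,0,1],[0,0,0],0],
])

```text
clock: 11.78
eef_pos: [0.5515, 0.0929, 0.1356]
tool_rot: [0.983, 0.182, 0.003, -0.0]
ft_force: [-3.3, -1.8, 9.6]
grip_width: -0.0004
```

All four stopped at the same height. I'll retreat straight up, then back, and look.

>>> send_rows([
  [[0,0,-10],[0,0,0],0],
  [[0,0,-40],[0,0,0],0],
  [[0,0,-75],[0,0,0],0],
  [[0,0,-110],[0,0,0],0],
  [[-25,10,-130],[0,0,0],0],
  [[-55,20,-140],[0,0,0],0],
  [[-85,30,-150],[0,0,0],0],
  [[-110,40,-150],[0,0,0],0],
  [[-120,45,-150],[0,0,0],0],
  [[-120,45,-150],[0,0,0],0],
  [[-120,45,-150],[0,0,0],0],
])

```text
clock: 12.7
eef_pos: [0.455, 0.0078, 0.2849]
tool_rot: [0.983, 0.182, 0.004, -0.001]
ft_force: [0.5, 0.4, 1.0]
grip_width: -0.0
```

```bash
python3 - <<'E'
from h import *
from workcell import get_calibration,camera
np.set_printoptions(precision=4,suppress=True)
c=get_calibration("wrist");im=camera("wrist");cv2.imwrite("pics/w3.png",im[:,:,::-1])
for x in [(.5728,-.1138),(.6145,-.0397),(.6562,.0344),(.5516,.0932)]:
    q=c["R"]@[*x,.063]+c["t"];print(q[:2]/q[2]*c["fx"]+[c["cx"],c["cy"]])
t=camera("top");s=camera("side");cv2.imwrite("pics/top3.png",t[:,:,::-1])
for n,a in(("top",t),("side",s)):
    d=cv2.absdiff(a,np.ascontiguousarray(cv2.imread(f"pics/{n}0.png")[:,:,::-1])).max(2)
    k,l,st,ce=cv2.connectedComponentsWithStats((d>40).astype(np.uint8))
    print(n,[st[i].tolist() for i in range(1,k) if st[i,4]>8])
cv2.imwrite("pics/side3.png",cv2.resize(s[130:250,150:370],None,fx=3.5,fy=3.5,interpolation=cv2.INTER_CUBIC)[:,:,::-1])
E
```

```text
[451.5328 129.5283]
[399.3297  48.7381]
[338.8022 -44.9353]
[224.8569  63.6807]
top [[236, 76, 98, 112, 5843], [255, 115, 8, 42, 203], [261, 123, 8, 6, 37], [245, 129, 4, 40, 114], [292, 140, 9, 7, 44], [256, 149, 53, 49, 845], [235, 164, 7, 8, 27], [213, 179, 150, 241, 28329], [419, 210, 19, 16, 228], [519, 211, 33, 35, 337], [551, 215, 8, 11, 21], [548, 225, 12, 16, 60], [525, 269, 35, 83, 1683], [441, 354, 119, 39, 3477], [359, 392, 87, 28, 1283], [215, 403, 14, 17, 117]]
side [[257, 0, 56, 124, 3661], [460, 0, 20, 7, 110], [464, 0, 48, 173, 2147], [454, 0, 93, 266, 5126], [522, 2, 38, 112, 1911], [247, 9, 7, 5, 11], [254, 16, 22, 36, 368], [449, 50, 18, 73, 465], [552, 62, 8, 51, 188], [547, 93, 4, 12, 18], [529, 109, 19, 11, 70], [476, 118, 84, 130, 6475], [262, 124, 8, 9, 43], [413, 132, 35, 146, 1900], [281, 144, 2, 6, 9], [365, 149, 16, 12, 142], [275, 151, 9, 8, 30], [274, 164, 9, 5, 25], [240, 171, 9, 4, 23], [205, 178, 9, 4, 23], [216, 209, 10, 5, 31], [217, 214, 5, 3, 10], [496, 232, 31, 55, 246], [484, 243, 15, 27, 206], [432, 248, 57, 69, 895], [549, 248, 11, 12, 94], [544, 270, 16, 39, 356], [510, 282, 5, 4, 14], [466, 286, 50, 34, 788], [453, 297, 65, 47, 1485], [510, 311, 37, 40, 430], [446, 319, 14, 15, 66], [515, 334, 6, 8, 14], [540, 338, 4, 4, 11]]
```

View pics/w3.png

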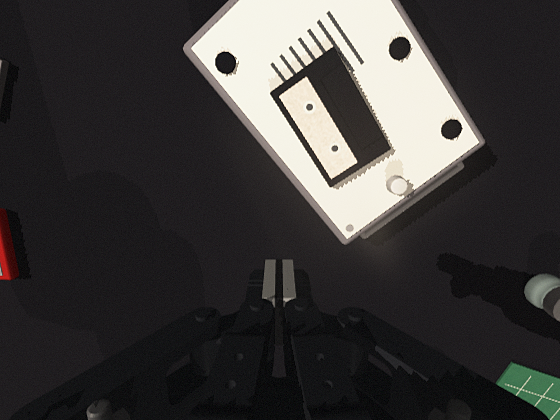

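View pics/side3.png

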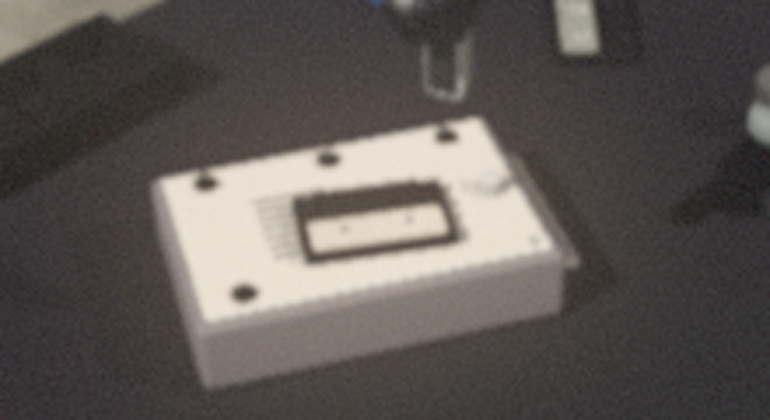

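The wrist view shows rivets 1, 2 and 4 at (451,129), (399,48) and (225,63), on their predicted home positions with their shadows gone. The side crop shows all four flush. The image difference flags the jar, so I'll check that in the top view before handing in.

View pics/top3.png

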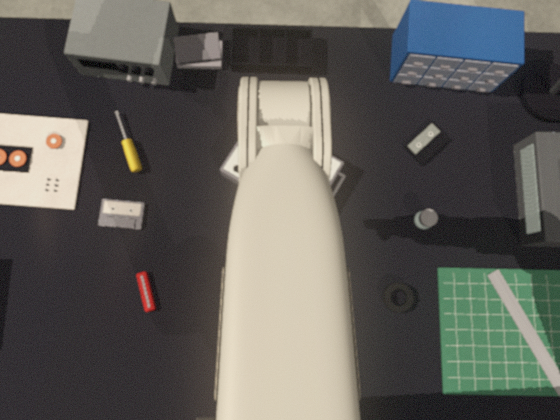

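The jar is still at (427,219), only shaded by the arm, and the other bystanders are where they were. Handing in.

```bash
python3 -c "
from workcell import order
print(order.job_done())"
```

```text
the job is handed in; nothing more can be done
None
```

I pressed the four rivets home in order (1, 2, 3, then round the corner to 4) with closed fingertips, staying about 14 mm above the row between rivets. I handed in at about 13 s; the hand-in gives no verdict.

- **Rivets:** each one stopped with the TCP at z 0.1356–0.1357 m (tips about 63 mm up, the fully-home height). The vertical force then rose to 8–10 N with no further travel. The highest vertical force I read was 10.4 N, well under the 45 N limit.
- **Final pictures:** the heads sit flush. Rivets 1, 2 and 4 are within about 1 px of their predicted home positions. Rivet 3 was outside the wrist view and was checked only in the side picture.
- **Recorder and bystanders:** the recorder, the cassettes, the dial cap and the rest look unmoved, judged by eye from the pictures. The arm is clear of everything.
- **Disagreements:**
  - The first rivet measurement from the side camera was poor, with residuals up to about 10 mm because the dark rivets merged with the background. I did not use it.
  - The top and wrist cameras differed by up to 2.7 mm, so I took a value in between.
  - The image difference flagged the jar, but the top view showed that was only the arm's shadow.

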